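Pack the wedge-heel blanks head to tail

TASK

Fill the open-fronted carton: add the two loose full-size cork wedge-heel blanks to the two already in it, so that all four lie flat side by side, alternately head to tail, as one rectangle. Push every blank in through the folded-down front until it is fully home against the carton's back wall, and finish by holding a firm push of 10 to 20 N on the middle of the row for a moment, never so hard (50 N) that the card is strained. Leave the smaller blank and the other things on the bench where they are.

Things in the scene. Friction and masses are not known exactly. Their poses are not given: they have to be found in the camera images.
- carton: Mint card carton, open on top, taped down, fixed. Inside 138 mm deep (x) by 123 mm wide (y), floor 4 mm thick; 4 mm walls, 45 mm high: back (inner face x = +69 mm) and sides (inner faces y = +-61.5 mm, ends at x = -69). Front wall folded down flat as a flap level with the floor, x = -69 to -114 mm. Origin on the bench under the centre of the inside; x points in from the open front to the back wall, z up.
- blank_1: Full-size cork heel blank on its side, in the carton by its -y wall, thick end to the back, straight side to the wall; 3 to 17 mm short of home, 2 to 5 mm off the wall, free to slide. All four alike: in plan a right-angled wedge 140 mm long, 14 mm thick at the thin end, 46 mm at the thick, 52 mm high, 75 to 155 g. Origin on the underside, half way along, midway between the sides (30 mm thick there).
- blank_2: Like blank_1, in the carton by its +y wall, thin end to the back, straight side to the wall, as far short of home. Axes of every full-size blank: x from thin end (x = -70 mm) to thick end (+70 mm), z up; straight side is the plane y = -15 mm, sloping side runs from y = -1 mm (thin end) to +31 mm (thick end).
- blank_3: Like blank_1 (same origin and axes as blank_2 tells), loose on the bench, turned any way. Home in the carton, a blank's origin lies at carton x = -1 mm, z = 4 mm, and its front end stands 2 mm proud of the side walls' ends; the four take up 120 mm of the 123 mm width, from -y to +y with thick, thin, thick, thin end to the back.
- blank_4: Like blank_3 and interchangeable with it, loose on the bench, turned any way. Of the two missing in the middle the one with its thick end to the back (beside blank_2) goes in first; the thin-end-first one (beside blank_1) fits only last, with no room for fingers beside it; as it is pushed in it eases its neighbours apart (under 10 N) and may bind on the way.
- small_blank: Smaller cork blank that is to be left alone: 100 mm long, 10 to 34 mm thick, 36 mm high, lying loose on the bench. Origin on its underside, half way along.
- paint_bottle: Salmon paint bottle with a black cap, standing to the right of the carton, 42 mm across, 105 mm high; bystander. Origin under its centre.
- paint_cup: Small white pot of paint, 62 mm across, 34 mm high, standing to the left of the carton's front; bystander. Origin under its centre.
- craft_knife: Black craft knife, 170 mm long, 12 mm high, lying to the robot's right; bystander. Origin under the middle of its handle.
- paint_tube: Lilac paint tube, 115 mm long, 24 mm high, lying to the robot's left; bystander. Origin on its underside.
- carton_walls: The carton's three upright card walls (back and two sides), fixed to its floor; same origin and axes as carton. Thin card: not to be strained.

How it is judged:
On the way:
1. with all four blanks home, a middle blank is pressed against the back wall with more than 5 N (x of each of blank_1, blank_2, blank_3, blank_4 in the frame of carton above -0.0045 m and z of each of blank_3, blank_4 in the frame of carton below 0.008 m and contact force between any of blank_3, blank_4 and carton_walls above 5 N), for 0.1 s.
At the end, for the whole second after the job is handed in: All four full-size blanks inside the carton, flat on its floor (within 4 mm), in line with it (within 0.05 rad) and within 3.5 mm of touching the back wall, at rest. As they fill the width, only the alternating order fits (x of blank_1 in the frame of carton between -0.0045 and 0.002 m and y of blank_1 in the frame of carton between -0.055 and 0.055 m and z of blank_1 in the frame of carton between 0 and 0.008 m and angle between each of blank_1, blank_2, blank_3, blank_4's own z axis and vertical below 0.05 rad and angle between the x axis of each of blank_1, blank_2, blank_3, blank_4 and the x axis of carton, either way round below 0.05 rad and linear speed of each of blank_1, blank_2, blank_3, blank_4 below 0.02 m/s and x of blank_2 in the frame of carton between -0.0045 and 0.002 m and y of blank_2 in the frame of carton between -0.055 and 0.055 m and z of blank_2 in the frame of carton between 0 and 0.008 m and x of blank_3 in the frame of carton between -0.0045 and 0.002 m and y of blank_3 in the frame of carton between -0.055 and 0.055 m and z of blank_3 in the frame of carton between 0 and 0.008 m and x of blank_4 in the frame of carton between -0.0045 and 0.002 m and y of blank_4 in the frame of carton between -0.055 and 0.055 m and z of blank_4 in the frame of carton between 0 and 0.008 m).
It fails at once if a blank is shoved against the carton's walls with more than 50 N (contact force between any of blank_1, blank_2, blank_3, blank_4 and carton_walls above 50 N).
It fails at once if the robot presses on the carton's walls with more than 50 N (contact force between any of the fingers, the arm and carton_walls above 50 N).
It fails at once if a bystander is moved by more than 30 mm (distance of any of small_blank, paint_bottle, paint_cup, craft_knife, paint_tube from where it was at the start of the episode above 0.03 m).
It also fails if it takes over 72 s, if anything falls off the work surface, if the arm or the gripper's body presses on something with over 40 N, if the wrist force passes 120 N, or if a joint passes its speed limit or range.

ROBOT

A 6-joint arm with a two-finger parallel gripper is mounted at the origin on the work surface. World frame = base frame: x ahead of the robot, y to its left, z up, the work surface at z = 0. Lengths are in m, angles in rad, forces in N, time in s.
With the tool pointing down it reaches from about 0.25 to 0.725 m from the base axis. Payload 9.7 kg.
Tool frame: the origin (TCP) lies at the very end of the fingers, on their centre line; the grasp point (between the pads) lies 19 mm behind it; z points along the fingers, y is the line along which they close (so a half turn about z gives the same grasp; the last joint's range is limited). The gripper opens to 85 mm and grips with 20 to 120 N. Pads are 22 mm wide; open, the fingers measure 114 mm over their backs; the gripper's body (76 mm by 85 mm) begins 54 mm behind the grasp point. The pads swing forward as they close: fully open they stand 13 mm farther back than shut.
Start: joints at [1.136, 0.087, 0.176, 1.66, 0, 1.571], TCP at [0.232, 0.499, 0.194] pointing down, gripper open.
Joint ranges: [-3.13, 3.13], [-0.85, 1.81], [-1.15, 1.24], [-2.2, 2.28], [-1.44, 1.52], [-3.14, 3.14]. Speed limits (rad/s): [2.22, 2.22, 2.57, 3.14, 3.14, 3.14].

INTERFACE

Orientations are given as a unit quaternion [x, y, z, w].
In Python, from plant import env gives the robot as it stands.
- The arm moves only by the tool play_rows, never from a script. Its arguments are lists of equal length, an entry for each row: "xyz": the shift along the tool's x, y, z each as a share of 0.04 m, from -1 to 1, a list of three; "rotation": the turn, a rotation vector about the tool's x, y, z each as a share of 0.12 rad, from -1 to 1, a list of three; "claw": the gripper command: -1 is shut, 1 is fully open, values between are in proportion. In form: {"xyz": [[tx, ty, tz], ...], "rotation": [[rx, ry, rz], ...], "claw": [claw, ...]}. A call has 1 to 12 rows; each row shifts and turns the commanded pose from where the row before left it, along the tool's axes as they then stand; what a row does not reach is not made up. A row lasts 1/10 s, in which the tool goes at most 50 mm and 8.59 degrees, less where a joint would pass 70% of its speed; a pose out of reach is approached as far as the arm can. A call with a number of a shift or a turn outside -1 to 1 is refused whole. A call with a gripper value outside its range is refused whole. The fingers move at their own pace and stop on an object; "force" is the grip in N (left out, the last holds). Time passes only in rows, so rows that do not move let the fingers close. It gives the time, the measured TCP pose, the force, the opening and the grip force at its end, in the units of the state.
- env.observe(): the state, without advancing time (a new reading comes with each control period).
- env.read_camera(name): name is "scene" or "top" or "wrist"; returns (picture, depth): 420x560x3 uint8, red, green, blue; 420x560 float32, m along the optical axis (not along the pixel's ray), 0 where there is no reading.
- env.calibration(name): a dict with "mtx" (3x3 intrinsics, pixels), "rvec" (rotation vector, rad) and "tvec" (3), from world to camera coordinates, as OpenCV has them. Camera axes: x right, y down, z forward; pixel columns grow to the right and rows downward; lengths in m; the calibration is good to about 2 mm. A picture is of the moment at which its call begins: read the wrist's pose just before it. calibration takes no time and is no camera call; for the wrist camera it gives the pose at the moment of the call.
- env.finish_job(): hands the job in; it is judged then, once.
The state is a dict: "time": time; "q": joint angles; "joint_velocities": joint speeds; "joint_efforts": joint torques, N m; "eef_pos": TCP position; "tool_rot": TCP orientation; "contact_force": force on the tool from outside, world axes, zero at the start; "torque": the same for the moment, N m; "finger_gap": finger opening in m; "grasp_force": force on a finger pad.
Only numpy, scipy, OpenCV 4.12 (cv2) and the standard library are available. Lean on these libraries where they do the work, as an engineer would, in place of code of your own. Each camera call takes 0.05 s, during which the arm holds its last target. There are 200 camera calls.

## Working session

There is one attempt and no reset: what is moved stays moved. The work goes in short steps, Python scripts to look and compute and a tool call to move; the robot and the scene stay as the last step left them, time stands still between calls to the robot, and variables do not carry over. Pictures are saved under pics/ and viewed, at most 10 in all, crops included, and the job is handed in when it is done.

Besides the shell and the picture viewer there is one more tool, called after "Emit:" as name(argument=value, ...) on one line, values as JSON. play_rows: Moves the arm, as the interface text tells. Its arguments: {"type":"object","properties":{"xyz":{"type":"array","items":{"type":"array","items":{"type":"number","minimum":-1,"maximum":1}}},"rotation":{"type":"array","items":{"type":"array","items":{"type":"number","minimum":-1,"maximum":1}}},"claw":{"type":"array","items":{"type":"number"}},"force":{"type":"number"}},"required":["xyz","rotation","claw"]}

```bash
ls; mkdir -p pics; python3 - <<'E'
from plant import env
import cv2,numpy as np
s=env.observe();print(s)
for n in("top","scene"):
    p,d=env.read_camera(n);cv2.imwrite(f"pics/{n}0.png",p[:,:,::-1]);np.savez(f"{n}0.npz",p=p,d=d)
    print(n,env.calibration(n))
E
```

```text
pics
{'time': 0.0, 'q': array([ 1.13599590e+00,  8.74510302e-02,  1.75108840e-01,  1.65980060e+00,
       -2.85271339e-05,  1.57076641e+00]), 'joint_velocities': array([ 0.00170387, -0.00041576,  0.0009165 , -0.00046174,  0.0013936 ,
       -0.00100002]), 'joint_efforts': array([ 5.94907324e-04, -5.20390248e+01,  4.64797390e+01,  1.62436691e-02,
       -1.36020995e-05, -3.76036098e-06]), 'eef_pos': array([0.23156274, 0.49855872, 0.1933751 ]), 'tool_rot': array([ 2.15677103e-01,  9.76464507e-01, -6.60458482e-04, -1.31292387e-04]), 'contact_force': array([0.25809634, 0.75043884, 0.01095926]), 'torque': array([ 0.00341316, -0.0052361 ,  0.01319767]), 'grasp_force': 0.0, 'finger_gap': 0.08500332715591868}
top {'mtx': array([[453.69902762,   0.        , 271.60045876],
       [  0.        , 453.69902762, 210.04257092],
       [  0.        ,   0.        ,   1.        ]]), 'rvec': array([ 2.16595835, -2.19056607,  0.07915791]), 'tvec': array([-0.01054153,  0.53562736,  1.03184857])}
scene {'mtx': array([[518.9829125 ,   0.        , 271.48679159],
       [  0.        , 518.9829125 , 210.87216619],
       [  0.        ,   0.        ,   1.        ]]), 'rvec': array([ 0.83110845,  2.73265568, -0.85828729]), 'tvec': array([ 0.46751732, -0.21888178,  1.76049722])}
```

View pics/top0.png

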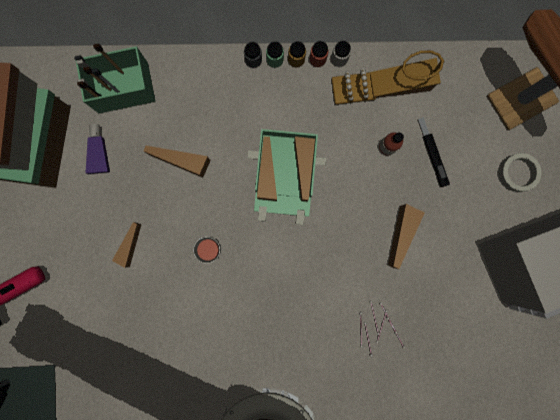

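View pics/scene0.png

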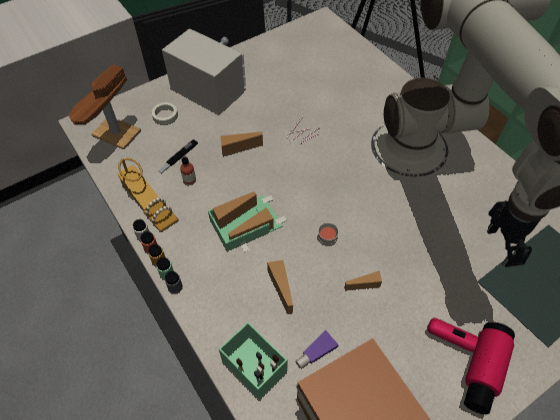

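```bash
cat > h.py <<'E'
import numpy as np,cv2
def world(d,c):
    v,u=np.mgrid[:d.shape[0],:d.shape[1]];K=c["mtx"]
    P=np.stack([(u-K[0,2])/K[0,0]*d,(v-K[1,2])/K[1,1]*d,d],-1)
    R=cv2.Rodrigues(c["rvec"])[0]
    return (P-c["tvec"].ravel())@R
def plane(uv,z,c):
    K=c["mtx"];R=cv2.Rodrigues(c["rvec"])[0];o=-R.T@c["tvec"].ravel()
    uv=np.atleast_2d(uv);r=np.c_[(uv[:,0]-K[0,2])/K[0,0],(uv[:,1]-K[1,2])/K[1,1],np.ones(len(uv))]@R
    return (o+r*((z-o[2])/r[:,2])[:,None])[:,:2]
T=np.array([[-70,-15],[-70,-1],[70,31],[70,-15]])/1000.
def mom(poly):
    m=cv2.moments((poly*1e3).astype(np.float32).reshape(-1,1,2))
    c=np.array([m['m10'],m['m01']])/m['m00']
    return c/1e3,.5*np.arctan2(2*m['mu11'],m['mu20']-m['mu02']),m['m00']
def blank(poly):
    "pose (x,y,yaw) of a full blank from the world outline of its top face"
    c0,a0,A0=mom(T);c,a,A=mom(poly);out=[]
    for k in(0,np.pi):
        y=a-a0+k;R=np.array([[np.cos(y),-np.sin(y)],[np.sin(y),np.cos(y)]])
        t=c-R@c0;M=((R@T.T).T+t)
        e=np.mean([abs(cv2.pointPolygonTest((M*1e3).astype(np.float32),tuple(map(float,p*1e3)),True)) for p in poly])
        out.append((e,t[0],t[1],(y+np.pi)%(2*np.pi)-np.pi))
    return min(out),A
E
python3 - <<'E'
from plant import env
from h import *
z=np.load("top0.npz");p,d=z["p"],z["d"];c=env.calibration("top");W=world(d,c)
h=cv2.cvtColor(p,cv2.COLOR_RGB2HSV)
print("bench z",np.median(W[250:300,150:180,2]))
for (u,v) in [(180,160),(405,235),(128,245),(265,168),(305,168),(288,170),(262,185)]: print((u,v),h[v,u],W[v,u])
cork=((h[...,0]>8)&(h[...,0]<22)&(h[...,1]>90)&(W[...,2]>.03)&(W[...,2]<.065)).astype(np.uint8)
for cn in cv2.findContours(cork,cv2.RETR_EXTERNAL,cv2.CHAIN_APPROX_NONE)[0]:
    if cv2.contourArea(cn)<150: continue
    m=cn.reshape(-1,2);zz=np.median(W[...,2][cv2.drawContours(np.zeros_like(cork),[cn],-1,1,-1)>0])
    if zz<.03: continue
    print(m.mean(0).round(),"z",zz.round(4),blank(plane(m.astype(float),zz,c)))
g=((h[...,0]>60)&(h[...,0]<90)&(h[...,1]>50)).astype(np.uint8);g[:, :230]=0;g[:,340:]=0
rim=g&(W[...,2]>.035)&(W[...,2]<.055)
ys,xs=np.nonzero(rim);pts=plane(np.c_[xs,ys].astype(float),.045,c)
r=cv2.minAreaRect((pts*1e3).astype(np.float32));print("rim",r,len(pts))
fl=g&(W[...,2]<.015);ys,xs=np.nonzero(fl);print("floor",cv2.minAreaRect((plane(np.c_[xs,ys].astype(float),.004,c)*1e3).astype(np.float32)))
cv2.imwrite("pics/c.png",cv2.resize(np.hstack([p[100:250,210:350,::-1],np.dstack([rim*255]*3)[100:250,210:350]]),None,fx=2.8,fy=3))
E
```

```text
bench z 0.00011884934443691253
(180, 160) [ 15 118 119] [0.64984769 0.19058991 0.05091843]
(405, 235) [ 13 116 127] [ 0.47357559 -0.31508281  0.05073101]
(128, 245) [ 16 125 116] [0.45818251 0.3115405  0.03554521]
(265, 168) [ 16 121 126] [ 0.62837936 -0.00290467  0.05497219]
(305, 168) [ 16 113 124] [ 0.62726684 -0.09335049  0.05503987]
(288, 170) [ 67  67 153] [ 0.63158717 -0.05645639  0.00489306]
(262, 185) [ 15 112 127] [0.58976636 0.00425739 0.05456569]
[126. 246.] z 0.0358 ((np.float64(5.801568876684801), np.float64(0.4654421946041199), np.float64(0.31327513290769377), np.float64(2.6527141780018972)), 2058.2950788279995)
[404. 235.] z 0.0514 ((np.float64(1.1084420436650393), np.float64(0.4672787643625328), np.float64(-0.3126667760693734), np.float64(-0.4586198131327768)), 4387.8372853701)
[177. 158.] z 0.0519 ((np.float64(0.6708795466288778), np.float64(0.6559618666217196), np.float64(0.2030415896744053), np.float64(-1.9854135584981076)), 4188.865769521799)
[304. 166.] z 0.0557 ((np.float64(0.6783651779606086), np.float64(0.625774082035526), np.float64(-0.09186113577509546), np
[... 256 characters left out ...]
t64(10.414773221232773), np.float64(0.7018082466362885), np.float64(0.48120309709607423), np.float64(2.8685350660954025)), 2639.2970654554665)
[407.  80.] z 0.0384 ((np.float64(6.81306275800131), np.float64(0.8307019436903226), np.float64(-0.3468037313959463), np.float64(1.3247469553938789)), 3858.728174834512)
[422.  68.] z 0.0508 ((np.float64(4.659563985394972), np.float64(0.860019608400342), np.float64(-0.378063852646164), np.float64(1.6720375932011837)), 2236.420627475716)
rim ((737.4842529296875, -50.463623046875), (342.11346435546875, 144.35067749023438), 0.4218691885471344) 449
floor ((708.6233520507812, -44.152122497558594), (373.3245544433594, 151.85755920410156), 2.279043436050415)
```

View pics/c.png

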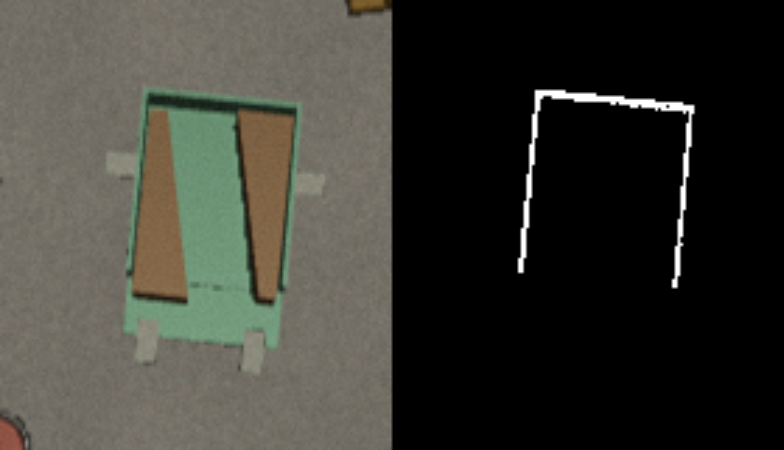

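```bash
cat >> h.py <<'E'
def tool(s):
    from scipy.spatial.transform import Rotation as Ro
    R=Ro.from_quat(s["tool_rot"]).as_matrix();return R,np.arctan2(R[1,0],R[0,0])
def go(s,C,frame_xy,z,phi):
    "shift in tool axes (m) and turn about tool z to put the TCP at a point of frame C (x,y,yaw)"
    c,sn=np.cos(C[2]),np.sin(C[2]);t=np.array([C[0]+c*frame_xy[0]-sn*frame_xy[1],C[1]+sn*frame_xy[0]+c*frame_xy[1],z])
    R,ph=tool(s);d=R.T@(t-s["eef_pos"]);a=-((phi-ph+np.pi)%(2*np.pi)-np.pi)
    print("target",t.round(4),"rows of shift",(d/.04).round(2),"turn",round(a/.12,2))
E
python3 - <<'E'
from plant import env
from h import *
z=np.load("top0.npz");p,d=z["p"],z["d"];c=env.calibration("top");W=world(d,c)
h=cv2.cvtColor(p,cv2.COLOR_RGB2HSV)
g=((h[...,0]>60)&(h[...,0]<90)&(h[...,1]>50)&(W[...,2]>.035)&(W[...,2]<.055)).astype(np.uint8);g[:,:240]=0;g[:,335:]=0;g[:115]=0;g[215:]=0
ys,xs=np.nonzero(g);P=plane(np.c_[xs,ys].astype(float),.045,c)
L=P[(ys>140)&(xs<288)];Rr=P[(ys>140)&(xs>288)];B=P[(ys<138)&(xs>264)&(xs<312)]
f=lambda Q:cv2.fitLine(Q.astype(np.float32),cv2.DIST_HUBER,0,.001,.001).ravel()
l,r,b=f(L),f(Rr),f(B)
an=lambda v:(np.arctan(v[1]/v[0]))
print("yaw",an(l),an(r),an(b)-np.pi/2*np.sign(an(b)))
yaw=(an(l)+an(r))/2*.6+(an(b)-np.pi/2*np.sign(an(b)))*.4
e=np.array([np.cos(yaw),np.sin(yaw)]);n=np.array([-e[1],e[0]])
yl,yr,xb=l[2:]@n,r[2:]@n,b[2:]@e
print("width",yl-yr,"(127)","len",xb-(L@e).min(),xb-(Rr@e).min(),"(140)")
C=e*(xb-.071)+n*(yl+yr)/2;print("carton",C,yaw)
for nm,q in (("b1",(.625774,-.091861,-.12846)),("b2",(.628009,-.00588,3.02102))):
    v=np.array(q[:2])-C;print(nm,v@e,v@n,q[2]-yaw)
s=env.observe();C3=(*C,yaw);ph=yaw+np.pi
go(s,C3,(-.115,-.046),.1,ph);go(s,C3,(-.115,.042),.1,ph)
go(s,(.4673,-.3127,-.4586),(-.056,-.0055),.02,-.4586+np.pi)
go(s,(.65596,.20304,-1.9854),(.056,.006),.02,-1.9854)
E
```

```text
yaw -0.11168865 -0.11159153 -0.11328018
width 0.12600943 (127) len 0.13899615411378274 0.13783492405793885 (140)
carton [ 0.6401702  -0.05072843] -0.112296134
b1 -0.009696213784411177 -0.04248673703798862 -0.01616387
b2 -0.01711034469678962 0.04320315758497803 3.133316
target [ 0.5207 -0.0836  0.1   ] rows of shift [-12.69 -10.15   2.35] turn -2.69
target [0.5306 0.0039 0.1   ] rows of shift [-11.99  -8.07   2.35] turn -2.69
target [ 0.4147 -0.2928  0.02  ] rows of shift [-12.48 -16.01   4.36] turn 0.2
target [0.6389 0.1494 0.02  ] rows of shift [-12.91  -3.62   4.34] turn -13.26
```

Emit:
play_rows(xyz=[[-1,-0.67,0.1],[-1,-0.67,0.1],[-1,-0.67,0.1],[-1,-0.67,0.1],[-1,-0.67,0.1],[-1,-0.67,0.1],[-1,-0.67,0.1],[-1,-0.67,0.1],[-1,-0.67,0.1],[-1,-0.67,0.1],[-1,-0.67,0.1],[-1,-0.67,0.1]], rotation=[[0,0,0],[0,0,0],[0,0,0],[0,0,0],[0,0,0],[0,0,0],[0,0,0],[0,0,0],[0,0,0],[0,0,0],[0,0,0],[0,0,0]], claw=[-1,-1,-1,-1,-1,-1,-1,-1,-1,-1,-1,-1], force=40)

```text
time: 1.3
eef_pos: [0.5321, 0.0029, 0.1457]
tool_rot: [0.216, 0.976, 0.0, -0.0]
contact_force: [1.5, 1.0, 0.6]
finger_gap: -0.0001
grasp_force: 0.0
```

Emit:
play_rows(xyz=[[0,0,0.8],[0,0,0.8],[0,0,0.8],[0,0,0.5],[0,0,0]], rotation=[[0,0,-0.9],[0,0,-0.9],[0,0,-0.9],[0,0,0],[0,0,0]], claw=[-1,-1,-1,-1,-1])

```text
time: 1.8
eef_pos: [0.5292, 0.0049, 0.0267]
tool_rot: [0.056, 0.998, -0.0, -0.003]
contact_force: [-0.4, -0.7, 0.3]
finger_gap: 0.0003
grasp_force: 0.0
```

```bash
sed -i 's/^T=np/C3=(.64017,-.05073,-.1123)\nT=np/' h.py; cat >> h.py <<'E'
def rep():
    from plant import env
    s=env.observe();c,sn=np.cos(C3[2]),np.sin(C3[2]);d=s["eef_pos"][:2]-C3[:2]
    print("t",s["time"],"carton xy",(c*d[0]+sn*d[1]).round(4),(-sn*d[0]+c*d[1]).round(4),"z",s["eef_pos"][2].round(4),"phi",tool(s)[1].round(4),"F",s["contact_force"].round(1),"gap",round(s["finger_gap"],4),"grip",s["grasp_force"],"q",s["q"].round(2))
    return s
E
python3 -c "
from h import *
s=rep();go(s,C3,(-.11,.042),.012,C3[2]+np.pi)"
```

```text
t 1.8 carton xy -0.1165 0.0428 z 0.0267 phi 3.0305 F [-0.4 -0.7  0.3] gap 0.0003 grip 0.0 q [ 0.01  0.05 -0.19  1.34  0.    0.12]
target [0.5356 0.0033 0.012 ] rows of shift [-0.16 -0.02  0.37] turn 0.01
```

Emit:
play_rows(xyz=[[0,0,0.35],[-0.2,0,0],[-0.2,0,0],[-0.15,0,0],[-0.1,0,0],[-0.08,0,0]], rotation=[[0,0,0],[0,0,0],[0,0,0],[0,0,0],[0,0,0],[0,0,0]], claw=[-1,-1,-1,-1,-1,-1])

```text
time: 2.4
eef_pos: [0.5613, 0.0017, 0.0168]
tool_rot: [0.055, 0.998, 0.0, 0.0]
contact_force: [-1.9, -0.2, 4.5]
finger_gap: -0.0001
grasp_force: 2.5
```

```bash
python3 -c "
from h import *
rep()"
```

```text
t 2.4 carton xy -0.0842 0.0432 z 0.0168 phi 3.0307 F [-1.9 -0.2  4.5] gap -0.0001 grip 2.4632982909679413 q [ 0.    0.12 -0.13  1.32  0.    0.11]
```

Emit:
play_rows(xyz=[[-0.04,0,0],[-0.04,0,0],[-0.03,0,0]], rotation=[[0,0,0],[0,0,0],[0,0,0]], claw=[-1,-1,-1])

```text
time: 2.7
eef_pos: [0.5652, 0.0013, 0.0168]
tool_rot: [0.055, 0.998, 0.0, 0.0]
contact_force: [-3.2, -0.5, 4.8]
finger_gap: 0.0001
grasp_force: 2.7
```

```bash
python3 - <<'E'
from h import *
from plant import env
s=rep()
p,d=env.read_camera("scene");cv2.imwrite("pics/s1.png",cv2.resize(p[150:290,180:360,::-1],None,fx=4,fy=4))
E
```

```text
t 2.7 carton xy -0.0803 0.0433 z 0.0168 phi 3.0308 F [-3.2 -0.5  4.8] gap 0.0001 grip 2.6809526793658733 q [ 0.    0.13 -0.12  1.32  0.    0.11]
```

View pics/s1.png

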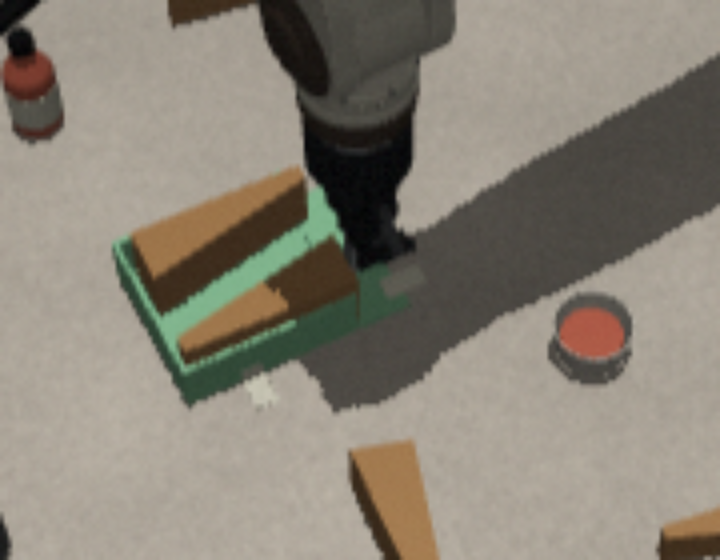

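Emit:
play_rows(xyz=[[0,0,-0.2],[-0.05,0,0],[-0.05,0,0]], rotation=[[0,0,0],[0,0,0],[0,0,0]], claw=[-1,-1,-1])

```text
time: 3.05
eef_pos: [0.5694, 0.0008, 0.0244]
tool_rot: [0.055, 0.998, 0.0, 0.0]
contact_force: [0.7, 0.1, -0.5]
finger_gap: 0.0
grasp_force: 0.0
```

```bash
python3 - <<'E'
from h import *
s=rep()
E
```

```text
t 3.05 carton xy -0.0761 0.0432 z 0.0244 phi 3.0308 F [ 0.7  0.1 -0.5] gap 0.0 grip 0.0 q [ 0.    0.13 -0.1   1.34 -0.    0.11]
```

Emit:
play_rows(xyz=[[-0.08,0,0],[-0.08,0,0],[-0.08,0,0]], rotation=[[0,0,0],[0,0,0],[0,0,0]], claw=[-1,-1,-1])

```text
time: 3.35
eef_pos: [0.5786, -0.0003, 0.0238]
tool_rot: [0.055, 0.998, -0.0, -0.0]
contact_force: [-0.5, -0.2, -0.0]
finger_gap: -0.0
grasp_force: 0.0
```

```bash
python3 - <<'E'
from h import *
from plant import env
s=rep()
p,d=env.read_camera("top");W=world(d,env.calibration("top"));c=env.calibration("top")
h=cv2.cvtColor(p,cv2.COLOR_RGB2HSV)
k=((h[...,0]>8)&(h[...,0]<22)&(h[...,1]>80)&(W[...,2]>.045)&(W[...,2]<.07)).astype(np.uint8)
ys,xs=np.nonzero(k);P=plane(np.c_[xs,ys].astype(float),.056,c)-C3[:2]
cc,sn=np.cos(C3[2]),np.sin(C3[2]);Q=np.c_[cc*P[:,0]+sn*P[:,1],-sn*P[:,0]+cc*P[:,1]]
for lo,hi in((-.062,-.044),(.044,.062)):
    a=Q[(Q[:,1]>lo)&(Q[:,1]<hi)&(abs(Q[:,0])<.12)];print("x span",a[:,0].min(),a[:,0].max())
cv2.imwrite("pics/t1.png",cv2.resize(p[100:250,210:350,::-1],None,fx=4,fy=4))
E
```

```text
t 3.35 carton xy -0.0668 0.0432 z 0.0238 phi 3.0308 F [-0.5 -0.2 -0. ] gap -0.0 grip 0.0 q [-0.    0.16 -0.08  1.34 -0.    0.11]
x span -0.08007174466487994 0.06004552701867802Traceback (most recent call last):
  File "<stdin>", line 10, in <module>
    return umr_minimum(a, axis, None, out, keepdims, initial, where)
ValueError: zero-size array to reduction operation minimum which has no identity
```

```bash
python3 - <<'E'
from h import *
from plant import env
p,d=env.read_camera("scene")
W=world(d,env.calibration("scene"))
q=p[110:290,150:350,::-1];w,e=env.read_camera("wrist")
cv2.imwrite("pics/s2.png",np.hstack([cv2.resize(q,(400,360)),cv2.resize(w[:,:,::-1],(400,300+60))]))
E
```

```text
(no output)
```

View pics/s2.png

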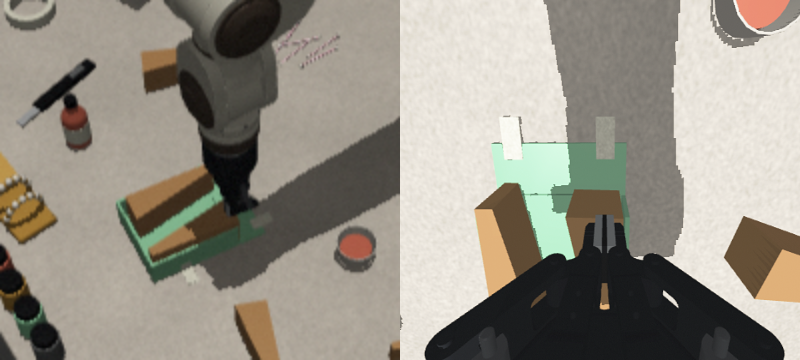

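```bash
python3 - <<'E'
from h import *
from plant import env
c=env.calibration("wrist");w,e=env.read_camera("wrist");W=world(e,c)
R=cv2.Rodrigues(c["rvec"])[0];print("cam",-R.T@c["tvec"].ravel(),"fwd",R[2])
cc,sn=np.cos(C3[2]),np.sin(C3[2])
D=W-np.array([*C3[:2],0]);X=cc*D[...,0]+sn*D[...,1];Y=-sn*D[...,0]+cc*D[...,1]
for u,v in [(590,195),(590,210),(590,225),(612,225),(606,215),(600,240),(606,300),(610,250),(510,210),(500,190),(490,250),(520,240)]:
    i,j=int(v*420/360),int((u-400)*1.4);print((u,v),w[i,j],X[i,j].round(4),Y[i,j].round(4),W[i,j,2].round(4))
np.savez("w.npz",w=w,X=X,Y=Y,Z=W[...,2])
E
```

```text
cam [0.49805197 0.00814253 0.20499591] fwd [ 0.3099006  -0.03293904 -0.95019821]
(590, 195) [102  81  56] -0.0723 0.0292 0.0178
(590, 210) [102  81  56] -0.0715 0.0309 0.0448
(590, 225) [24 25 27] -0.0747 0.0327 0.0717
(612, 225) [91 93 94] -0.0788 0.0477 0.0791
(606, 215) [61 50 38] -0.072 0.0441 0.0526
(600, 240) [91 94 95] -0.0783 0.0403 0.0942
(606, 300) [123  96  67] -0.0045 0.0443 0.0575
(610, 250) [22 22 24] -0.0798 0.046 0.1046
(510, 210) [96 75 52] -0.0655 -0.0428 0.0322
(500, 190) [106  84  58] -0.0777 -0.0556 0.0204
(490, 250) [225 178 123] -0.0477 -0.0517 0.0572
(520, 240) [95 75 52] -0.0399 -0.0366 0.033
```

```bash
python3 - <<'E'
from h import *
z=np.load("w.npz");w,X,Y,Z=[z[k] for k in("w","X","Y","Z")]
for j in (280,285,290):
  for i in range(225,300,5): print(j,i,w[i,j],X[i,j].round(4),Y[i,j].round(4),Z[i,j].round(4))
E
```

```text
280 225 [103  81  56] -0.0714 0.0388 0.0118
280 230 [102  81  57] -0.0718 0.039 0.0221
280 235 [103  82  57] -0.0713 0.0391 0.0293
280 240 [102  81  57] -0.0713 0.0392 0.0372
280 245 [102  80  55] -0.0715 0.0394 0.0447
280 250 [91 82 69] -0.0713 0.0395 0.0511
280 255 [90 93 94] -0.0788 0.0399 0.0719
280 260 [91 93 95] -0.0789 0.04 0.0772
280 265 [91 93 94] -0.0787 0.04 0.0818
280 270 [91 93 95] -0.0789 0.0401 0.0868
280 275 [90 93 94] -0.0788 0.0402 0.0909
280 280 [91 94 95] -0.0783 0.0403 0.0942
280 285 [90 93 94] -0.0792 0.0403 0.0994
280 290 [113 115 116] -0.0769 0.0403 0.0996
280 295 [22 22 25] -0.0795 0.0405 0.1069
285 225 [103  81  56] -0.0711 0.0423 0.011
285 230 [103  81  56] -0.0715 0.0423 0.0213
285 235 [103  81  56] -0.0717 0.0424 0.0302
285 240 [102  80  54] -0.0714 0.0424 0.0373
285 245 [102  81  57] -0.0714 0.0424 0.0445
285 250 [63 52 40] -0.0719 0.0424 0.0522
285 255 [20 21 22] -0.0792 0.0424 0.0726
285 260 [23 24 24] -0.0784 0.0424 0.0764
285 265 [23 22 23] -0.0785 0.0424 0.0815
285 270 [21 22 22] -0.079 0.0424 0.087
285 275 [20 20 22] -0.0782 0.0424 0.09
285 280 [19 21 21] -0.0786 0.0424 0.0946
285 285 [20 21 22] -0.0788 0.0424 0.0988
285 290 [26 26 28] -0.0771 0.0424 0.0999
285 295 [27 27 29] -0.0744 0.0424 0.0995
290 225 [103  82  58] -0.0713 0.0459 0.0116
290 230 [102  81  56] -0.0717 0.0457 0.0219
290 235 [102  80  55] -0.0715 0.0456 0.0297
290 240 [103  82  57] -0.0712 0.0455 0.037
290 245 [103  81  56] -0.0713 0.0454 0.0444
290 250 [94 84 71] -0.0712 0.0453 0.0509
290 255 [85 87 89] -0.1478 0.0426 0.205
290 260 [86 89 90] -0.0786 0.0449 0.0768
290 265 [79 82 83] -0.0788 0.0448 0.082
290 270 [81 83 84] -0.0786 0.0447 0.0863
290 275 [79 82 83] -0.0791 0.0446 0.0914
290 280 [77 79 80] -0.0784 0.0446 0.0944
290 285 [74 77 78] -0.0784 0.0445 0.0983
290 290 [92 95 95] -0.0778 0.0445 0.101
290 295 [42 43 45] -0.0746 0.0445 0.0999
```

Emit:
play_rows(xyz=[[0.6,0,-0.3],[0.65,-0.6,0],[0,-0.8,0],[0,-0.8,0.1],[0,0,0.6],[0,0,0.6],[0,0,0.1]], rotation=[[0,0,0],[0,0,0],[0,0,0],[0,0,0],[0,0,0],[0,0,0],[0,0,0]], claw=[-1,-1,-1,-1,-1,-1,-1])

```text
time: 4.25
eef_pos: [0.517, -0.0822, -0.0225]
tool_rot: [0.056, 0.998, 0.0, -0.002]
contact_force: [-0.7, -0.2, 0.5]
finger_gap: -0.0
grasp_force: 0.0
```

```bash
cat >> h.py <<'E'
def wcam():
    from plant import env
    c=env.calibration("wrist");w,e=env.read_camera("wrist");W=world(e,c)
    cc,sn=np.cos(C3[2]),np.sin(C3[2]);D=W-np.array([*C3[:2],0])
    return w,cc*D[...,0]+sn*D[...,1],-sn*D[...,0]+cc*D[...,1],W[...,2]
E
python3 - <<'E'
from h import *
s=rep();w,X,Y,Z=wcam()
for i in range(200,300,6): print(i,w[i,282],X[i,282].round(4),Y[i,282].round(4),Z[i,282].round(4))
E
```

```text
t 4.25 carton xy -0.1188 -0.045 z -0.0225 phi 3.0302 F [-0.7 -0.2  0.5] gap -0.0 grip 0.0 q [-0.16  0.06 -0.28  1.24  0.   -0.05]
200 [137 132 124] -0.1526 -0.0476 0.0015
206 [135 129 122] -0.1488 -0.0476 0.001
212 [131 126 120] -0.1452 -0.0476 0.0009
218 [134 128 122] -0.1418 -0.0476 0.0017
224 [130 127 119] -0.1379 -0.0476 0.0011
230 [137 132 125] -0.1343 -0.0476 0.0013
236 [134 131 123] -0.1321 -0.0476 0.005
242 [154 152 140] -0.1287 -0.0476 0.0059
248 [153 152 140] -0.1248 -0.0476 0.0055
254 [85 87 88] -0.1302 -0.0474 0.0237
260 [84 87 88] -0.1304 -0.0473 0.0305
266 [76 78 79] -0.1305 -0.0473 0.0367
272 [77 79 80] -0.1307 -0.0472 0.0424
278 [70 72 73] -0.1306 -0.0472 0.0473
284 [69 71 72] -0.1302 -0.0471 0.0515
290 [84 86 87] -0.1287 -0.0471 0.0535
296 [26 28 28] -0.126 -0.0471 0.0538
```

Emit:
play_rows(xyz=[[-0.3,-0.02,0.1],[-0.2,0,0],[-0.15,0,0],[-0.1,0,0],[-0.06,0,0],[-0.05,0,0]], rotation=[[0,0,0],[0,0,0],[0,0,0],[0,0,0],[0,0,0],[0,0,0]], claw=[-1,-1,-1,-1,-1,-1])

```text
time: 4.9
eef_pos: [0.5532, -0.0867, -0.0237]
tool_rot: [0.055, 0.998, -0.0, -0.0]
contact_force: [-0.6, 0.9, 0.2]
finger_gap: -0.0002
grasp_force: 0.0
```

```bash
python3 - <<'E'
from h import *
rep()
E
```

```text
t 4.9 carton xy -0.0823 -0.0455 z -0.0237 phi 3.0309 F [-0.6  0.9  0.2] gap -0.0002 grip 0.0 q [-0.16  0.14 -0.19  1.24 -0.   -0.04]
```

Emit:
play_rows(xyz=[[-0.04,0,0],[-0.03,0,0]], rotation=[[0,0,0],[0,0,0]], claw=[-1,-1])

```text
time: 5.1
eef_pos: [0.5552, -0.087, -0.024]
tool_rot: [0.055, 0.998, 0.0, -0.001]
contact_force: [-7.0, 0.3, 2.1]
finger_gap: -0.0001
grasp_force: 0.0
```

```bash
python3 - <<'E'
from h import *
rep();w,X,Y,Z=wcam()
h=cv2.cvtColor(w,cv2.COLOR_RGB2HSV);k=(h[...,0]>8)&(h[...,0]<22)&(h[...,1]>90)
for n,lo,hi in(("b1",-.06,-.03),("b2",.02,.058)):
    m=k&(Y>lo)&(Y<hi)&(Z>.015)&(Z<.045)&(X<-.06)&(X>-.1)
    if m.any():print(n,m.sum(),np.median(X[m]),Y[m].min(),Y[m].max())
E
```

```text
t 5.1 carton xy -0.0804 -0.0456 z -0.024 phi 3.0307 F [-7.   0.3  2.1] gap -0.0001 grip 0.0 q [-0.16  0.14 -0.19  1.24 -0.   -0.04]
b1 1 -0.06337395241503876 -0.04448581941256622 -0.04448581941256622
b2 2580 -0.07153525123358348 0.020014465371555927 0.0579939011707105
```

```bash
python3 - <<'E'
from h import *
s=rep()
go(s,(.4673,-.3127,-.4586),(-.056,-.0055),.06,-.4586+np.pi)
E
```

```text
t 5.15 carton xy -0.0804 -0.0456 z -0.0241 phi 3.0307 F [-4.7  0.3  0.5] gap 0.0 grip 0.0 q [-0.16  0.14 -0.19  1.24 -0.   -0.04]
target [ 0.4147 -0.2928  0.06  ] rows of shift [ 2.93 -5.5  -2.1 ] turn 2.9
```

Emit:
play_rows(xyz=[[0.6,0,0],[0.4,0,-0.8],[0.4,-0.6,-0.8],[0.4,-0.9,-0.5],[0.4,-1,0],[0.4,-1,0],[0.33,-1,0],[0,-1,0],[0,0,0],[0,0,0],[0,0,0]], rotation=[[0,0,0],[0,0,0],[0,0,0],[0,0,0],[0,0,0],[0,0,0],[0,0,0],[0,0,0],[0,0,0.97],[0,0,0.97],[0,0,0.96]], claw=[-1,-1,-1,-1,0.2,0.2,0.2,0.2,0.2,0.2,0.2])

```text
time: 6.25
eef_pos: [0.415, -0.2933, 0.0601]
tool_rot: [0.23, 0.973, -0.0, 0.0]
contact_force: [0.6, 0.4, 0.2]
finger_gap: 0.0512
grasp_force: 0.0
```

```bash
python3 - <<'E'
from h import *
from plant import env
s=rep();w,X,Y,Z=wcam();c=env.calibration("wrist")
h=cv2.cvtColor(w,cv2.COLOR_RGB2HSV);k=((h[...,0]>8)&(h[...,0]<22)&(h[...,1]>70)&(Z>.045)&(Z<.058)).astype(np.uint8)
go(s,(.4673,-.3127,-.4586),(-.056,-.0055),-.03,-.4586+np.pi)
B=(.4673,-.3127,-.4586);ys,xs=np.nonzero(k);P=plane(np.c_[xs,ys].astype(float),.052,c)-B[:2]
cc,sn=np.cos(B[2]),np.sin(B[2]);bx=cc*P[:,0]+sn*P[:,1];by=-sn*P[:,0]+cc*P[:,1]
print(len(bx),bx.min(),bx.max())
for x in(-.06,-.05,-.04,-.03,0.,.03):
    m=abs(bx-x)<.003
    if m.any():print(x,by[m].min(),by[m].max(),m.sum())
cv2.imwrite("pics/w2.png",w[:,:,::-1])
E
```

```text
t 6.25 carton xy -0.1966 -0.2663 z 0.0601 phi 2.677 F [0.6 0.4 0.2] gap 0.0512 grip 0.0 q [-0.62 -0.02 -0.19  1.4   0.   -0.15]
target [ 0.4147 -0.2928 -0.03  ] rows of shift [0.01 0.01 2.25] turn -0.05
5076 -0.06971143125215609 0.05798730148279404
-0.06 -0.017277845159224068 -0.001841299365570332 176
-0.05 -0.01757754014733622 0.00022494793511580735 189
-0.04 -0.017766552557059896 0.0030718285232327093 208
-0.03 -0.017423328743586226 0.005279233116639031 215
0.0 -0.01753210960810655 0.011525655759742272 267
0.03 -0.01757203463136152 0.01826544507396327 287
```

View pics/w2.png

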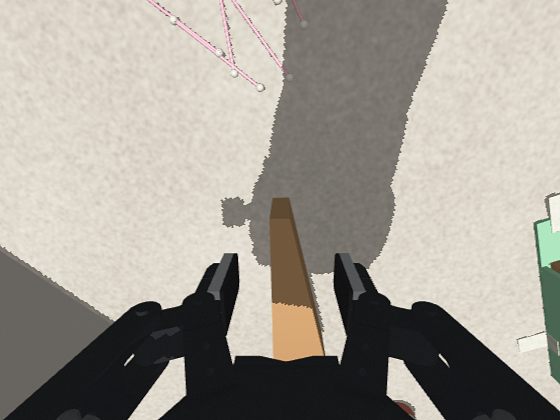

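Emit:
play_rows(xyz=[[0,-0.05,0.8],[0,0,0.8],[0,0,0.65],[0,0,0],[0,0,0],[0,0,0],[0,0,0],[0,0,0]], rotation=[[0,0,-0.05],[0,0,0],[0,0,0],[0,0,0],[0,0,0],[0,0,0],[0,0,0],[0,0,0]], claw=[0.2,0.2,0.2,-1,-1,-1,-1,-1], force=60)

```text
time: 7.1
eef_pos: [0.415, -0.2951, -0.0286]
tool_rot: [0.224, 0.975, -0.0, 0.001]
contact_force: [-0.4, 0.7, 3.4]
finger_gap: 0.0175
grasp_force: 57.5
```

```bash
python3 - <<'E'
from h import *
s=rep();go(s,C3,(-.13,.01),.05,C3[2]+np.pi)
E
```

```text
t 7.1 carton xy -0.1964 -0.2681 z -0.0286 phi 2.689 F [-0.4  0.7  3.4] gap 0.0175 grip 57.52344600856304 q [-0.62  0.02 -0.33  1.22 -0.   -0.17]
target [ 0.5121 -0.0262  0.05  ] rows of shift [ 0.75  7.11 -1.97] turn -2.84
```

Emit:
play_rows(xyz=[[0,0,-0.6],[0,0,-0.8],[0,0,-0.8]], rotation=[[0,0,0],[0,0,0],[0,0,0]], claw=[-1,-1,-1])

```text
time: 7.4
eef_pos: [0.414, -0.2944, 0.0593]
tool_rot: [0.224, 0.974, 0.0, -0.0]
contact_force: [0.2, -0.9, -1.4]
finger_gap: 0.0174
grasp_force: 57.2
```

```bash
python3 - <<'E'
from h import *
from plant import env
s=rep();go(s,C3,(-.092,-.008),.06,C3[2]+np.pi)
p,d=env.read_camera("scene");cv2.imwrite("pics/s3.png",cv2.resize(p[60:260,160:400,::-1],None,fx=3,fy=3))
E
```

```text
t 7.4 carton xy -0.1974 -0.2675 z 0.0593 phi 2.6889 F [ 0.2 -0.9 -1.4] gap 0.0174 grip 57.23609380424023 q [-0.62 -0.02 -0.2   1.4  -0.   -0.17]
target [ 0.5479 -0.0484  0.06  ] rows of shift [-0.32  7.   -0.02] turn -2.84
```

View pics/s3.png

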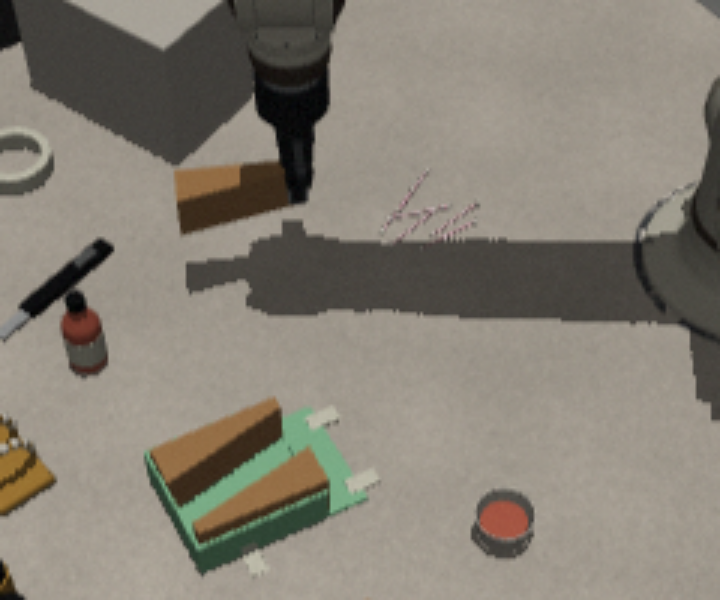

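Emit:
play_rows(xyz=[[0,0.8,-0.2],[-0.05,1,0],[-0.05,1,0],[-0.05,1,0],[-0.05,1,0],[-0.05,1,0],[-0.05,0.8,0],[0,0.4,0],[0,0,0],[0,0,0],[0,0,0],[0,0,0]], rotation=[[0,0,0],[0,0,0],[0,0,0],[0,0,0],[0,0,0],[0,0,0],[0,0,0],[0,0,0],[0,0,-0.95],[0,0,-0.95],[0,0,-0.94],[0,0,0]], claw=[-1,-1,-1,-1,-1,-1,-1,-1,-1,-1,-1,-1])

```text
time: 8.65
eef_pos: [0.5474, -0.0485, 0.0663]
tool_rot: [0.055, 0.998, -0.0, 0.0]
contact_force: [-0.0, 0.2, -1.6]
finger_gap: 0.0172
grasp_force: 58.5
```

```bash
cat >> h.py <<'E'
def tops(lo=.045,hi=.062,n="top"):
    "cork top faces as seen from above, in the carton frame"
    from plant import env
    c=env.calibration(n);p,d=env.read_camera(n);W=world(d,c);h=cv2.cvtColor(p,cv2.COLOR_RGB2HSV)
    k=((h[...,0]>8)&(h[...,0]<22)&(h[...,1]>80)&(W[...,2]>lo)&(W[...,2]<hi)).astype(np.uint8)
    for cn in cv2.findContours(k,cv2.RETR_EXTERNAL,cv2.CHAIN_APPROX_NONE)[0]:
        if cv2.contourArea(cn)<120: continue
        z=np.median(W[...,2][cv2.drawContours(np.zeros_like(k),[cn],-1,1,-1)>0])
        D=plane(cn.reshape(-1,2).astype(float),z,c)-C3[:2];a=C3[2]
        D=D@np.array([[np.cos(a),-np.sin(a)],[np.sin(a),np.cos(a)]])
        if abs(D.mean(0)).max()>.15: continue
        bx=cv2.approxPolyDP((D*1e3).astype(np.float32).reshape(-1,1,2),4,True).reshape(-1,2)
        print("z",z.round(4),"poly mm",bx.round(1).tolist())
E
python3 - <<'E'
from h import *
s=rep();go(s,C3,(-.092,-.008),-.02,C3[2]+np.pi);tops(.045,.2);w,X,Y,Z=wcam()
h=cv2.cvtColor(w,cv2.COLOR_RGB2HSV);k=(h[...,0]>8)&(h[...,0]<22)&(h[...,1]>70)&(Z>.065)&(abs(Y)<.1)
print("held z range",np.percentile(Z[k],[1,50,99]),X[k].min(),X[k].max(),Y[k].min(),Y[k].max())
E
```

```text
t 8.65 carton xy -0.0924 -0.0081 z 0.0663 phi 3.031 F [-0.   0.2 -1.6] gap 0.0172 grip 58.47055971622467 q [-0.09  0.08 -0.08  1.41 -0.    0.02]
target [ 0.5479 -0.0484 -0.02  ] rows of shift [-0.01  0.    2.16] turn 0.01
held z range [0.09907223 0.14757263 0.24732679] -0.17345648168292574 -0.06891691103008467 -0.03468030294556052 0.02519367604243772
```

Emit:
play_rows(xyz=[[0,0,0.5],[0,0,0.5],[0,0,0.5],[0,0,0.5],[0,0,0.2]], rotation=[[0,0,0],[0,0,0],[0,0,0],[0,0,0],[0,0,0]], claw=[-1,-1,-1,-1,-1])

```text
time: 9.25
eef_pos: [0.5463, -0.0482, -0.0238]
tool_rot: [0.057, 0.998, 0.0, -0.001]
contact_force: [-0.8, 0.2, -1.0]
finger_gap: 0.0171
grasp_force: 58.4
```

```bash
python3 - <<'E'
from h import *
s=rep();tops();tops(.045,.062,"scene");w,X,Y,Z=wcam()
h=cv2.cvtColor(w,cv2.COLOR_RGB2HSV);k=(h[...,0]>8)&(h[...,0]<22)&(h[...,1]>70)&(Z>.01)&(Z<.07)&(X<-.105)&(X>-.14)&(abs(Y)<.1)
print("held z range",k.sum(),np.percentile(Z[k],[1,50,99]),np.median(X[k]),np.percentile(Y[k],[1,99]))
E
```

```text
t 9.25 carton xy -0.0936 -0.008 z -0.0238 phi 3.0268 F [-0.8  0.2 -1. ] gap 0.0171 grip 58.43280538916588 q [-0.09  0.11 -0.22  1.24 -0.    0.03]
z 0.0558 poly mm [[69.5999984741211, -13.5], [46.900001525878906, -18.0], [48.400001525878906, -56.599998474121094], [69.30000305175781, -56.900001525878906]]
z 0.0556 poly mm [[-64.5, -55.79999923706055], [72.0, -55.900001525878906], [70.80000305175781, -6.699999809265137], [37.0, -17.100000381469727], [36.29999923706055, 31.200000762939453], [67.0, 42.400001525878906], [70.0, 56.20000076293945], [53.0, 53.599998474121094], [53.20000076293945, 61.099998474121094], [45.29999923706055, 57.599998474121094], [44.099998474121094, 62.099998474121094], [41.29999923706055, 55.900001525878906], [18.899999618530273, 56.0], [12.600000381469727, 63.20000076293945], [9.600000381469727, 56.900001525878906], [-7.400000095367432, 61.900001525878906], [-35.79999923706055, 57.20000076293945], [-48.79999923706055, 64.0], [-58.79999923706055, 57.29999923706055], [-62.400001525878906, 63.20000076293945], [-69.4000015258789, 42.79999923706055], [-66.5999984741211, 8.600000381469727], [-77.80000305175781, 6.199999809265137], [-82.5, -16.5], [-57.099998474121094, -13.0], [-53.400001525878906, -19.100000381469727], [-16.100000381469727, -17.899999618530273], [-9.699999809265137, -25.399999618530273], [-32.5, -38.5], [-36.29999923706055, -32.29999923706055], [-63.20000076293945, -39.29999923706055]]
held z range 476 [0.01014005 0.03990506 0.06532583] -0.10517638058667356 [-0.01718202  0.0315108 ]
```

Emit:
play_rows(xyz=[[-0.08,0.1,0],[-0.08,0.1,0],[-0.07,0.05,0.02],[0,0,0],[0,0,0]], rotation=[[0,0,0],[0,0,0],[0,0,0],[0,0,0],[0,0,0]], claw=[-1,-1,-1,-1,-1])

```text
time: 9.9
eef_pos: [0.5579, -0.039, -0.0226]
tool_rot: [0.056, 0.998, -0.0, 0.0]
contact_force: [0.0, 0.6, -0.9]
finger_gap: 0.0175
grasp_force: 58.3
```

```bash
python3 - <<'E'
from h import *
s=rep()
E
```

```text
t 9.9 carton xy -0.0831 0.0024 z -0.0226 phi 3.0298 F [ 0.   0.6 -0.9] gap 0.0175 grip 58.33008170127869 q [-0.07  0.13 -0.19  1.24 -0.    0.04]
```

Emit:
play_rows(xyz=[[0,0,0.05],[0,0,0],[0.1,0,0],[0.4,0,0],[0.5,0,0],[0.3,0,0],[0,0,0],[0,0,0],[0,0,0]], rotation=[[0,0,0],[0,0,0],[0,0,0],[0,0,0],[0,0,0],[0,0,0],[0,0,0],[0,0,0],[0,0,0]], claw=[0,0,0,0,0,-1,-1,-1,-1])

```text
time: 10.8
eef_pos: [0.5069, -0.0334, -0.0245]
tool_rot: [0.056, 0.998, 0.0, 0.0]
contact_force: [-0.2, -0.7, -0.5]
finger_gap: -0.0005
grasp_force: 0.0
```

```bash
cat >> h.py <<'E'
def fronts():
    w,X,Y,Z=wcam();h=cv2.cvtColor(w,cv2.COLOR_RGB2HSV);k=(h[...,0]>8)&(h[...,0]<22)&(h[...,1]>70)&(Z>.012)&(Z<.048)&(X<-.06)&(X>-.14)&(abs(Y)<.064)
    x,y=X[k],Y[k]
    for a in np.arange(-.064,.064,.004):
        m=(y>=a)&(y<a+.004)
        if m.sum()>15: print("y %.0f..: front x %.1f (%d)"%(a*1e3,np.percentile(x[m],10)*1e3,m.sum()))
E
python3 - <<'E'
from h import *
s=rep();fronts()
E
```

```text
t 10.8 carton xy -0.1344 0.0023 z -0.0245 phi 3.0295 F [-0.2 -0.7 -0.5] gap -0.0005 grip 0.0 q [-0.07  0.01 -0.32  1.23  0.    0.05]
y -4..: front x -95.1 (66)
y 0..: front x -95.1 (219)
y 4..: front x -95.2 (33)
```

Emit:
play_rows(xyz=[[-0.4,0,0],[-0.3,0,0],[-0.15,0.03,0],[-0.15,0.03,0],[-0.15,0.03,0],[-0.1,0.03,0],[0,0,0]], rotation=[[0,0,0],[0,0,0],[0,0,0],[0,0,0],[0,0,0],[0,0,0],[0,0,0]], claw=[-1,-1,-1,-1,-1,-1,-1])

```text
time: 11.55
eef_pos: [0.5567, -0.034, -0.0248]
tool_rot: [0.056, 0.998, 0.0, 0.0]
contact_force: [0.1, 0.4, -1.2]
finger_gap: 0.0002
grasp_force: 0.0
```

```bash
python3 - <<'E'
from h import *
s=rep();tops(.045,.062,"scene")
E
```

```text
t 11.55 carton xy -0.0848 0.0073 z -0.0248 phi 3.0298 F [ 0.1  0.4 -1.2] gap 0.0002 grip 0.0 q [-0.06  0.13 -0.2   1.24  0.    0.05]
z 0.0557 poly mm [[-66.0999984741211, -59.20000076293945], [72.0, -55.900001525878906], [71.4000015258789, 59.29999923706055], [47.79999923706055, 56.29999923706055], [41.599998474121094, 63.5], [7.099999904632568, 58.29999923706055], [-10.0, 63.29999923706055], [-43.599998474121094, 61.29999923706055], [-53.5, 54.599998474121094], [-53.0, 62.29999923706055], [-62.400001525878906, 63.20000076293945], [-68.4000015258789, 38.29999923706055], [-67.19999694824219, 0.699999988079071], [-54.900001525878906, -1.600000023841858], [-44.79999923706055, 5.400000095367432], [-41.0, -0.6000000238418579], [-23.100000381469727, 2.200000047683716], [-19.299999237060547, -3.799999952316284], [56.29999923706055, -3.0], [69.4000015258789, -9.899999618530273], [50.5, -16.0], [49.29999923706055, -11.399999618530273], [35.5, -20.299999237060547], [27.600000381469727, -16.200000762939453], [-30.899999618530273, -35.099998474121094], [-34.599998474121094, -28.899999618530273], [-46.5, -39.599998474121094], [-47.5, -34.79999923706055], [-64.9000015258789, -42.599998474121094]]
```

Emit:
play_rows(xyz=[[-0.06,0,0],[-0.04,0,0],[-0.03,0,0]], rotation=[[0,0,0],[0,0,0],[0,0,0]], claw=[-1,-1,-1])

```text
time: 11.9
eef_pos: [0.5603, -0.0349, -0.0249]
tool_rot: [0.056, 0.998, -0.0, -0.001]
contact_force: [-8.8, -1.7, 1.6]
finger_gap: -0.0002
grasp_force: 0.0
```

```bash
python3 - <<'E'
from h import *
s=rep();go(s,(.65596,.20304,-1.9854),(.056,.006),.06,-1.9854)
E
```

```text
t 11.9 carton xy -0.0812 0.0068 z -0.0249 phi 3.0294 F [-8.8 -1.7  1.6] gap -0.0002 grip 0.0 q [-0.06  0.14 -0.19  1.24 -0.    0.05]
target [0.6389 0.1494 0.06  ] rows of shift [-1.43  4.8  -2.13] turn -10.57
```

Emit:
play_rows(xyz=[[0.3,0,0],[0,0,-0.9],[0,0,-0.9],[-0.3,0.9,-0.35],[-0.4,0.95,0],[-0.4,0.95,0],[-0.4,1,0],[-0.23,1,0],[0,0,0]], rotation=[[0,0,0],[0,0,0],[0,0,0],[0,0,0],[0,0,0],[0,0,0],[0,0,0],[0,0,0],[0,0,-1]], claw=[-1,-1,-1,0.9,0.9,0.9,0.9,0.9,0.9])

```text
time: 12.8
eef_pos: [0.6407, 0.1541, 0.0604]
tool_rot: [-0.006, 1.0, 0.0, 0.0]
contact_force: [-0.7, -1.0, -0.3]
finger_gap: 0.0812
grasp_force: 0.0
```

Emit:
play_rows(xyz=[[0,0,0],[0,0,0],[0,0,0],[0,0,0],[0,0,0],[0,0,0],[0,0,0],[0,0,0],[0,0,0],[0,0,0],[0,0,0]], rotation=[[0,0,-1],[0,0,-1],[0,0,-1],[0,0,-1],[0,0,-1],[0,0,-1],[0,0,-1],[0,0,-1],[0,0,-1],[0,0,-0.57],[0,0,0]], claw=[0.9,0.9,0.9,0.9,0.9,0.9,0.9,0.9,0.9,0.9,0.9])

```text
time: 13.9
eef_pos: [0.6399, 0.1497, 0.0613]
tool_rot: [-0.547, 0.837, -0.0, 0.0]
contact_force: [-0.0, -0.3, -0.1]
finger_gap: 0.0811
grasp_force: 0.0
```

```bash
python3 - <<'E'
from h import *
from plant import env
s=rep();w,X,Y,Z=wcam();c=env.calibration("wrist")
h=cv2.cvtColor(w,cv2.COLOR_RGB2HSV);k=((h[...,0]>8)&(h[...,0]<22)&(h[...,1]>70)&(Z>.045)&(Z<.058)).astype(np.uint8)
B=(.65596,.20304,-1.9854)
go(s,B,(.056,.006),-.03,B[2])
ys,xs=np.nonzero(k);P=plane(np.c_[xs,ys].astype(float),.052,c)-B[:2]
cc,sn=np.cos(B[2]),np.sin(B[2]);bx=cc*P[:,0]+sn*P[:,1];by=-sn*P[:,0]+cc*P[:,1]
g=(abs(bx)<.09)&(abs(by)<.06);bx,by=bx[g],by[g];print(len(bx),bx.min(),bx.max())
for x in(-.03,0,.03,.04,.05,.06):
    m=abs(bx-x)<.003
    if m.any():print(x,by[m].min(),by[m].max(),m.sum())
E
```

```text
t 13.9 carton xy -0.0228 0.1991 z 0.0613 phi -1.9843 F [-0.  -0.3 -0.1] gap 0.0811 grip 0.0 q [ 0.23  0.33  0.21  1.45  0.   -0.93]
target [ 0.6389  0.1494 -0.03  ] rows of shift [0.02 0.02 2.28] turn 0.01
6388 -0.060152879975206706 0.07013310208441194
-0.03 -0.012275389240141793 0.010934110861861464 174
0 -0.01235799140737687 0.017580938684568368 252
0.03 -0.012392636321501354 0.025026891870186717 403
0.04 -0.012853409883350774 0.02695025045638283 413
0.05 -0.012605733460401627 0.02942514466384465 470
0.06 -0.0129680575872088 0.03182010799153695 506
```

Emit:
play_rows(xyz=[[0,-0.08,0.8],[0,0,0.8],[0,0,0.65],[0,0,0],[0,0,0],[0,0,0],[0,0,0],[0,0,0]], rotation=[[0,0,0],[0,0,0],[0,0,0],[0,0,0],[0,0,0],[0,0,0],[0,0,0],[0,0,0]], claw=[0.9,0.9,0.9,-1,-1,-1,-1,-1], force=70)

```text
time: 14.75
eef_pos: [0.6439, 0.1486, -0.0267]
tool_rot: [-0.546, 0.838, -0.001, 0.001]
contact_force: [-0.6, 1.0, 7.2]
finger_gap: 0.0443
grasp_force: 69.4
```

Emit:
play_rows(xyz=[[0,0,-0.6],[0,0,-0.8],[0,0,-1]], rotation=[[0,0,0],[0,0,0],[0,0,0]], claw=[-1,-1,-1])

```text
time: 15.05
eef_pos: [0.6419, 0.1482, 0.0675]
tool_rot: [-0.546, 0.838, 0.0, -0.001]
contact_force: [0.6, -0.2, 0.3]
finger_gap: 0.0443
grasp_force: 68.6
```

```bash
python3 - <<'E'
from h import *
s=rep();go(s,C3,(-.19,-.02),.06,C3[2]+np.pi)
w,X,Y,Z=wcam();h=cv2.cvtColor(w,cv2.COLOR_RGB2HSV);k=(h[...,0]>8)&(h[...,0]<22)&(h[...,1]>70)&(Z>.07)&(Z<.2)
print(k.sum(),np.percentile(Z[k],[1,25,50,75,99]))
E
```

```text
t 15.05 carton xy -0.0206 0.1978 z 0.0675 phi -1.9854 F [ 0.6 -0.2  0.3] gap 0.0443 grip 68.5901179164648 q [ 0.23  0.34  0.23  1.46 -0.   -0.93]
target [ 0.4491 -0.0493  0.06  ] rows of shift [6.46 2.42 0.2 ] turn 10.57
11934 [0.09761061 0.13188044 0.1469649  0.14761591 0.14868111]
```

Emit:
play_rows(xyz=[[0,0,0],[0,0,0],[0,0,0],[0,0,0],[0,0,0],[0,0,0],[0,0,0],[0,0,0],[0,0,0],[0,0,0],[0,0,0],[0,0,0]], rotation=[[0,0,0.9],[0,0,0.97],[0,0,0.97],[0,0,0.97],[0,0,0.97],[0,0,0.97],[0,0,0.97],[0,0,0.97],[0,0,0.97],[0,0,0.97],[0,0,0.94],[0,0,0]], claw=[-1,-1,-1,-1,-1,-1,-1,-1,-1,-1,-1,-1])

```text
time: 16.3
eef_pos: [0.6429, 0.1484, 0.0676]
tool_rot: [0.057, 0.998, 0.0, 0.0]
contact_force: [-0.5, 0.6, -0.3]
finger_gap: 0.0443
grasp_force: 68.8
```

```bash
python3 - <<'E'
from h import *
s=rep();go(s,C3,(-.116,-.03),.0675,C3[2]+np.pi);tops(.045,.062)
E
```

```text
t 16.3 carton xy -0.0196 0.1982 z 0.0676 phi 3.0278 F [-0.5  0.6 -0.3] gap 0.0443 grip 68.76741975545883 q [0.23 0.34 0.23 1.46 0.   0.34]
target [ 0.5215 -0.0675  0.0675] rows of shift [ 2.4  -5.71  0.  ] turn -0.01
z 0.0556 poly mm [[69.5999984741211, -13.5], [-65.4000015258789, -42.5], [-68.5999984741211, -56.29999923706055], [67.0, -57.099998474121094]]
z 0.0557 poly mm [[69.5, 57.400001525878906], [-70.80000305175781, 56.5], [-69.69999694824219, 0.10000000149011612], [68.5, -2.200000047683716], [68.80000305175781, 41.29999923706055], [61.70000076293945, 42.79999923706055], [68.30000305175781, 45.79999923706055]]
```

Emit:
play_rows(xyz=[[0.3,-0.7,0],[0.35,-0.83,0],[0.35,-0.84,0],[0.35,-0.84,0],[0.35,-0.84,0],[0.35,-0.84,0],[0.35,-0.82,0],[0,0,0],[0,0,0.7],[0,0,0]], rotation=[[0,0,0],[0,0,0],[0,0,0],[0,0,0],[0,0,0],[0,0,0],[0,0,0],[0,0,0],[0,0,0],[0,0,0]], claw=[-1,-1,-1,-1,-1,-1,-1,-1,-1,-1])

```text
time: 17.35
eef_pos: [0.5203, -0.0676, 0.0367]
tool_rot: [0.055, 0.998, 0.0, -0.002]
contact_force: [-0.5, 0.5, -0.2]
finger_gap: 0.044
grasp_force: 69.1
```

```bash
python3 - <<'E'
from h import *
s=rep();go(s,C3,(-.116,-.03),-.021,C3[2]+np.pi);tops(.062,.12);tops(.062,.12,"scene")
w,X,Y,Z=wcam();h=cv2.cvtColor(w,cv2.COLOR_RGB2HSV);k=(h[...,0]>8)&(h[...,0]<22)&(h[...,1]>70)&(Z>.065)&(Z<.115)&(X<-.12)
print(k.sum(),np.percentile(Z[k],[1,99]),np.median(X[k]),np.percentile(Y[k],[1,99]))
E
```

```text
t 17.35 carton xy -0.1173 -0.0302 z 0.0367 phi 3.0317 F [-0.5  0.5 -0.2] gap 0.044 grip 69.07305099070072 q [-0.13  0.03 -0.19  1.36  0.   -0.02]
target [ 0.5215 -0.0675 -0.021 ] rows of shift [-0.04  0.    1.44] turn 0.02
z 0.1105 poly mm [[-113.80000305175781, -55.5], [-103.4000015258789, -48.099998474121094], [-82.5, -46.29999923706055], [-70.69999694824219, -35.599998474121094], [-71.30000305175781, -43.70000076293945], [-42.29999923706055, -38.0], [-37.5, -28.0], [-31.299999237060547, -35.400001525878906], [9.5, -24.100000381469727], [21.700000762939453, 9.5], [19.600000381469727, 18.5], [-93.19999694824219, 17.700000762939453], [-109.0, -19.600000381469727], [-107.69999694824219, -50.099998474121094]]
4427 [0.06863363 0.114709  ] -0.1289207410940949 [-0.05314204 -0.0076687 ]
```

Emit:
play_rows(xyz=[[0,0,0.4],[0,0,0.4],[0,0,0.4],[0,0,0.23],[0,0,0]], rotation=[[0,0,0],[0,0,0],[0,0,0],[0,0,0],[0,0,0]], claw=[-1,-1,-1,-1,-1])

```text
time: 18.0
eef_pos: [0.5215, -0.0675, -0.0184]
tool_rot: [0.056, 0.998, 0.0, -0.001]
contact_force: [0.4, -0.6, -0.4]
finger_gap: 0.0443
grasp_force: 69.1
```

```bash
python3 - <<'E'
from h import *
s=rep();tops()
E
```

```text
t 18.0 carton xy -0.1161 -0.03 z -0.0184 phi 3.0305 F [ 0.4 -0.6 -0.4] gap 0.0443 grip 69.12941180169582 q [-0.13  0.06 -0.27  1.25 -0.   -0.02]
z 0.0555 poly mm [[69.69999694824219, -13.5], [10.800000190734863, -26.100000381469727], [11.399999618530273, -55.5], [69.4000015258789, -56.900001525878906]]
z 0.0557 poly mm [[68.30000305175781, 0.10000000149011612], [68.80000305175781, 41.29999923706055], [61.70000076293945, 42.79999923706055], [68.4000015258789, 45.79999923706055], [69.5, 57.400001525878906], [-70.80000305175781, 56.5], [-70.19999694824219, 49.79999923706055], [-38.099998474121094, 48.599998474121094], [-2.0, 31.799999237060547], [14.0, 33.400001525878906], [22.200000762939453, -2.200000047683716]]
```

Emit:
play_rows(xyz=[[-0.2,0.02,0.03],[-0.2,0.03,0.02],[-0.2,0.03,0],[-0.15,0.02,0],[0,0,0]], rotation=[[0,0,0],[0,0,0],[0,0,0],[0,0,0],[0,0,0]], claw=[-1,-1,-1,-1,-1])

```text
time: 18.55
eef_pos: [0.553, -0.0672, -0.0199]
tool_rot: [0.056, 0.998, 0.0, 0.0]
contact_force: [0.6, 0.0, -1.2]
finger_gap: 0.044
grasp_force: 69.1
```

```bash
python3 - <<'E'
from h import *
s=rep();tops()
E
```

```text
t 18.55 carton xy -0.0848 -0.0261 z -0.0199 phi 3.0298 F [ 0.6  0.  -1.2] gap 0.044 grip 69.14278350770473 q [-0.12  0.13 -0.19  1.25  0.   -0.01]
z 0.0557 poly mm [[69.5, 34.5], [68.80000305175781, 41.29999923706055], [61.70000076293945, 42.79999923706055], [68.30000305175781, 45.79999923706055], [69.5, 57.400001525878906], [-70.80000305175781, 56.5], [-70.19999694824219, 49.79999923706055], [9.399999618530273, 55.70000076293945]]
```

Emit:
play_rows(xyz=[[0,0,0.05],[0,0,0],[0.05,0,0],[0.1,0,0],[0.4,0,0],[0.5,0.1,0],[0.25,0,0],[0,0,0],[0,0,0],[0,0,0]], rotation=[[0,0,0],[0,0,0],[0,0,0],[0,0,0],[0,0,0],[0,0,0],[0,0,0],[0,0,0],[0,0,0],[0,0,0]], claw=[0.7,0.7,0.7,0.7,0.7,0.7,-1,-1,-1,-1])

```text
time: 19.6
eef_pos: [0.5016, -0.0576, -0.0217]
tool_rot: [0.056, 0.998, -0.0, 0.0]
contact_force: [-0.0, -0.6, 0.4]
finger_gap: 0.0144
grasp_force: 0.0
```

```bash
python3 - <<'E'
from h import *
s=rep();fronts();tops()
E
```

```text
t 19.6 carton xy -0.1369 -0.0224 z -0.0217 phi 3.0295 F [-0.  -0.6  0.4] gap 0.0144 grip 0.0 q [-0.11  0.01 -0.33  1.24 -0.   -0.  ]
y -36..: front x -99.4 (148)
y -32..: front x -99.4 (284)
y -28..: front x -99.5 (296)
y -24..: front x -99.4 (313)
y -20..: front x -99.3 (294)
y -16..: front x -99.4 (256)
y -12..: front x -99.3 (42)
y 24..: front x -69.2 (70)
y 28..: front x -69.2 (65)
y 32..: front x -69.4 (55)
y 36..: front x -69.3 (52)
z 0.0557 poly mm [[69.5, 57.400001525878906], [-64.0999984741211, 57.20000076293945], [-19.0, 41.400001525878906], [-18.399999618530273, 12.0], [-34.0, 8.100000381469727], [-24.5, 4.599999904632568], [-25.200000762939453, -56.70000076293945], [69.30000305175781, -56.900001525878906], [69.80000305175781, -15.699999809265137], [42.29999923706055, -18.399999618530273], [38.599998474121094, -5.099999904632568], [24.700000762939453, -4.199999809265137], [68.5, -2.200000047683716], [68.80000305175781, 41.29999923706055], [61.70000076293945, 42.79999923706055], [68.30000305175781, 45.79999923706055]]
```

Emit:
play_rows(xyz=[[-0.4,0,0],[-0.25,0,0],[-0.12,0,0],[-0.12,0,0],[-0.12,0,0],[-0.1,0,0]], rotation=[[0,0,0],[0,0,0],[0,0,0],[0,0,0],[0,0,0],[0,0,0]], claw=[-1,-1,-1,-1,-1,-1])

```text
time: 20.3
eef_pos: [0.5451, -0.0624, -0.022]
tool_rot: [0.056, 0.998, 0.0, -0.0]
contact_force: [-1.7, 1.3, -0.2]
finger_gap: 0.0002
grasp_force: 0.0
```

```bash
python3 - <<'E'
from h import *
s=rep()
E
```

```text
t 20.3 carton xy -0.0932 -0.0222 z -0.022 phi 3.0297 F [-1.7  1.3 -0.2] gap 0.0002 grip 0.0 q [-0.11  0.11 -0.22  1.24  0.   -0.  ]
```

Emit:
play_rows(xyz=[[-0.08,0,0],[-0.08,0,0],[-0.06,0,0]], rotation=[[0,0,0],[0,0,0],[0,0,0]], claw=[-1,-1,-1])

```text
time: 20.6
eef_pos: [0.5538, -0.0634, -0.0219]
tool_rot: [0.056, 0.998, -0.0, -0.0]
contact_force: [0.1, 0.3, 0.1]
finger_gap: 0.0002
grasp_force: 0.0
```

```bash
python3 - <<'E'
from h import *
s=rep();tops()
E
```

```text
t 20.6 carton xy -0.0844 -0.0223 z -0.0219 phi 3.0296 F [0.1 0.3 0.1] gap 0.0002 grip 0.0 q [-0.11  0.13 -0.2   1.24 -0.   -0.  ]
```

Emit:
play_rows(xyz=[[-0.05,0,0],[-0.04,0,0],[-0.03,0,0]], rotation=[[0,0,0],[0,0,0],[0,0,0]], claw=[-1,-1,-1])

```text
time: 20.95
eef_pos: [0.5585, -0.0639, -0.0219]
tool_rot: [0.056, 0.998, 0.0, -0.0]
contact_force: [-1.0, 0.7, -0.2]
finger_gap: -0.0002
grasp_force: 0.0
```

```bash
python3 - <<'E'
from h import *
s=rep();tops(.045,.065,"scene")
E
```

```text
t 20.95 carton xy -0.0797 -0.0223 z -0.0219 phi 3.0296 F [-1.   0.7 -0.2] gap -0.0002 grip 0.0 q [-0.11  0.14 -0.18  1.25  0.   -0.  ]
z 0.056 poly mm [[-66.0, -58.900001525878906], [69.19999694824219, -62.400001525878906], [73.5, -52.29999923706055], [72.9000015258789, 62.599998474121094], [61.0, 57.29999923706055], [57.29999923706055, 63.099998474121094], [45.29999923706055, 57.900001525878906], [32.5, 64.5999984741211], [0.5, 58.099998474121094], [-16.600000381469727, 63.099998474121094], [-42.5, 57.0], [-55.5, 63.79999923706055], [-63.900001525878906, 60.29999923706055]]
```

Emit:
play_rows(xyz=[[-0.04,0,0],[-0.02,0,0]], rotation=[[0,0,0],[0,0,0]], claw=[-1,-1])

```text
time: 21.2
eef_pos: [0.5585, -0.064, -0.0226]
tool_rot: [0.056, 0.998, 0.0, -0.002]
contact_force: [-14.7, 1.1, 4.9]
finger_gap: -0.0
grasp_force: 0.0
```

```bash
python3 - <<'E'
from h import *
from plant import env
s=rep();w,X,Y,Z=wcam();cv2.imwrite("pics/w5.png",w[:,:,::-1])
for i in range(215,285,5): print(i,w[i,[230,283]].tolist(),X[i,[230,283]].round(4),Y[i,[230,283]].round(4),Z[i,[230,283]].round(4))
E
```

```text
t 21.2 carton xy -0.0797 -0.0224 z -0.0226 phi 3.0295 F [-14.7   1.1   4.9] gap -0.0 grip 0.0 q [-0.11  0.15 -0.18  1.25 -0.   -0.  ]
215 [[163, 163, 150], [107, 145, 119]] [-0.1058 -0.1057] [-0.0538 -0.0243] [0.0052 0.005 ]
220 [[165, 164, 150], [107, 145, 118]] [-0.103  -0.1026] [-0.054  -0.0243] [0.0055 0.0045]
225 [[159, 157, 144], [108, 146, 119]] [-0.0999 -0.0996] [-0.0542 -0.0243] [0.0052 0.0046]
230 [[106, 145, 117], [107, 146, 119]] [-0.0965 -0.0967] [-0.0545 -0.0243] [0.0044 0.005 ]
235 [[108, 146, 118], [106, 145, 118]] [-0.0939 -0.094 ] [-0.0545 -0.0243] [0.0057 0.006 ]
240 [[108, 146, 118], [107, 146, 117]] [-0.0901 -0.0907] [-0.055  -0.0243] [0.0041 0.0054]
245 [[107, 146, 118], [107, 146, 118]] [-0.0873 -0.0874] [-0.055  -0.0243] [0.0048 0.005 ]
250 [[108, 146, 118], [82, 102, 88]] [-0.0839 -0.0838] [-0.0553 -0.0243] [0.0045 0.0043]
255 [[107, 145, 117], [53, 55, 56]] [-0.0814 -0.0914] [-0.0552 -0.0241] [0.0059 0.0255]
260 [[108, 146, 118], [53, 55, 56]] [-0.0782 -0.0908] [-0.0554 -0.0241] [0.0059 0.0297]
265 [[107, 147, 118], [55, 56, 57]] [-0.0744 -0.0914] [-0.0557 -0.0241] [0.005  0.0357]
270 [[106, 146, 117], [40, 42, 42]] [-0.0715 -0.0917] [-0.0558 -0.024 ] [0.0058 0.0409]
275 [[107, 81, 56], [41, 43, 43]] [-0.0678 -0.0913] [-0.0561 -0.024 ] [0.0052 0.0445]
280 [[107, 83, 59], [29, 30, 30]] [-0.068  -0.0911] [-0.055 -0.024] [0.011  0.0482]
```

View pics/w5.png

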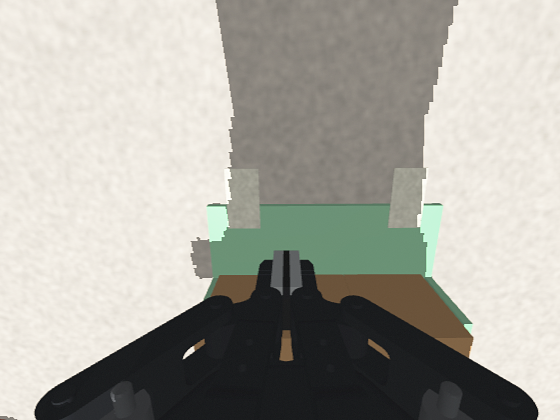

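Emit:
play_rows(xyz=[[-0.01,0,0],[0,0,0],[0,0,0],[0,0,0]], rotation=[[0,0,0],[0,0,0],[0,0,0],[0,0,0]], claw=[-1,-1,-1,-1])

```text
time: 21.65
eef_pos: [0.5584, -0.064, -0.0227]
tool_rot: [0.056, 0.998, 0.0, -0.003]
contact_force: [-13.1, 1.6, 4.6]
finger_gap: 0.0002
grasp_force: 0.0
```

```bash
python3 - <<'E'
from h import *
s=rep()
w,X,Y,Z=wcam();h=cv2.cvtColor(w,cv2.COLOR_RGB2HSV);k=(h[...,0]>8)&(h[...,0]<22)&(h[...,1]>70)&(Z>.012)&(Z<.048)&(abs(Y)<.064)&(abs(X+.07)<.02)
for a in np.arange(-.064,.064,.004):
    m=k&(Y>=a)&(Y<a+.004)
    if m.sum()>10: print(round(a*1e3),(np.median(X[m])*1e3).round(1),m.sum())
E
```

```text
t 21.65 carton xy -0.0798 -0.0223 z -0.0227 phi 3.0295 F [-13.1   1.6   4.6] gap 0.0002 grip 0.0 q [-0.11  0.15 -0.18  1.25 -0.   -0.  ]
-64 -68.1 68
-60 -68.1 102
-56 -68.3 115
-52 -68.2 150
-48 -68.2 146
-44 -68.2 108
-40 -87.3 11
-8 -68.4 35
-4 -68.4 138
0 -68.4 163
4 -68.4 135
8 -68.5 110
12 -68.6 107
16 -68.5 130
20 -68.5 180
24 -68.6 216
28 -68.5 292
32 -68.6 341
36 -68.6 332
40 -68.6 334
44 -68.6 335
48 -68.6 333
52 -68.7 338
56 -68.5 98
```

Emit:
play_rows(xyz=[[0.25,0,0],[0,0.55,0],[-0.18,0,0],[-0.05,0,0],[-0.03,0,0]], rotation=[[0,0,0],[0,0,0],[0,0,0],[0,0,0],[0,0,0]], claw=[-1,-1,-1,-1,-1])

```text
time: 22.2
eef_pos: [0.5607, -0.0421, -0.0229]
tool_rot: [0.056, 0.998, 0.0, -0.004]
contact_force: [-22.0, 4.1, 8.6]
finger_gap: 0.0001
grasp_force: 0.0
```

```bash
python3 - <<'E'
from h import *
s=rep()
E
```

```text
t 22.2 carton xy -0.0799 -0.0004 z -0.0229 phi 3.0302 F [-22.    4.1   8.6] gap 0.0001 grip 0.0 q [-0.08  0.15 -0.18  1.25  0.    0.04]
```

Emit:
play_rows(xyz=[[0.015,0,0],[0,0,0],[0,0,0]], rotation=[[0,0,0],[0,0,0],[0,0,0]], claw=[-1,-1,-1])

```text
time: 22.5
eef_pos: [0.5607, -0.0423, -0.0229]
tool_rot: [0.056, 0.998, 0.0, -0.003]
contact_force: [-13.5, 3.1, 2.3]
finger_gap: 0.0001
grasp_force: 0.0
```

Emit:
play_rows(xyz=[[0,0,0],[0,0,0],[0,0,0]], rotation=[[0,0,0],[0,0,0],[0,0,0]], claw=[-1,-1,-1])

```text
time: 22.8
eef_pos: [0.5607, -0.0423, -0.0229]
tool_rot: [0.056, 0.998, 0.0, -0.003]
contact_force: [-13.0, 2.5, 2.5]
finger_gap: -0.0
grasp_force: 0.0
```

Held 13 N. Retreat, check, hand in.

Emit:
play_rows(xyz=[[0.2,0,0],[0.6,0,0],[1,0,-0.3],[1,0,-0.6],[1,0,-0.6],[0,0,0],[0,0,0]], rotation=[[0,0,0],[0,0,0],[0,0,0],[0,0,0],[0,0,0],[0,0,0],[0,0,0]], claw=[-1,-1,-1,-1,-1,-1,-1])

```text
time: 23.5
eef_pos: [0.4133, -0.0256, 0.0393]
tool_rot: [0.056, 0.998, -0.0, 0.002]
contact_force: [-0.3, 1.0, 0.4]
finger_gap: 0.0001
grasp_force: 0.0
```

```bash
python3 - <<'E'
from h import *
from plant import env
rep();tops()
w,X,Y,Z=wcam();h=cv2.cvtColor(w,cv2.COLOR_RGB2HSV);k=(h[...,0]>8)&(h[...,0]<22)&(h[...,1]>70)&(Z>.012)&(Z<.048)&(abs(Y)<.064)&(abs(X+.07)<.02)
print([(round(a*1e3),(np.median(X[m])*1e3).round(1)) for a in np.arange(-.064,.064,.008) if (m:=k&(Y>=a)&(Y<a+.008)).sum()>10])
E
```

```text
t 23.5 carton xy -0.2282 -0.0005 z 0.0393 phi 3.0296 F [-0.3  1.   0.4] gap 0.0001 grip 0.0 q [-0.06 -0.25 -0.44  1.38 -0.    0.05]
z 0.0557 poly mm [[69.5, 57.400001525878906], [-68.5999984741211, 56.70000076293945], [-68.0999984741211, -60.79999923706055], [69.5, -59.099998474121094]]
[]
```

All four tops form one clean rectangle, flush and flat.

```bash
python3 -c "
from plant import env
print(env.finish_job())"
```

```text
the job is handed in; nothing more can be done
None
```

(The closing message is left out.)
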